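Feed a split paint tube through the flap of the waste box

TASK

Dispose of the split paint tube that lies on the feed tray of the red waste box: push it along the tray with the fingertips, against the hanging yellow flap and on through the doorway until the whole tube has dropped down inside, then draw the fingers back out so that the flap swings fully shut. The tube leaks, so only push it: never pinch it, press hard on it or lift it off the tray. Leave the good tube, the blue jar, the tape roll and the oil cup where they stand.

Things in the scene. Friction and masses are not known exactly. Their poses are not given: they have to be found in the camera images.
- tube_bin: Fixed red steel waste box with a metal feed tray in front. Origin at table level, straight under the middle of the doorway (front face); +x runs level into the box, +y to the left as one looks in. The box is 190 long (x 0 to +190), 112 wide, its roof 174 above the table. The tray is level, its top 100 above the table, 170 wide, from x = -200 (open front edge, no lip) to the doorway.
- tray_front (a point): Middle of the tray's open front edge, on its top surface, 200 in front of the doorway; axes as the box. Two side guides 22 high and 3 thick stand on the tray: 157 apart from here to 80 farther on, then closing in to 88 apart 30 before the doorway, and straight on to it.
- doorway (a point): Middle of the foot of the doorway, on the tray's top surface (100 above the table), at x = 0 of the box; axes as the box. 88 wide, 62 high up to the hinge. Upright fingertips can push right up to the doorway, which is just enough to send the tube over the inner edge; fingers leaning back 20 degrees or more (pointing down and forward) can follow it some way inside.
- drop_edge (a point): Middle of the tray's inner edge, on its top surface, 56 inside the doorway (hidden by the box), formed by a free-turning roller. Beyond it the box is empty down to a floor 9 above the table; the tube tips over this edge and falls in once its middle is 0 to 10 past it.
- flap (a joint): Thin yellow metal flap hanging in the doorway from a hinge along its top edge, 66 above the tray; 83 wide, reaching down to 3 above the tray, 25 g. 0 = hanging shut; grows as its lower edge swings into the box, to a stop at 1.45. It opens inwards only, yields to a light push (under 1 N) and falls shut by its own weight in about a second.
- spent_tube: The split paint tube, white with a red cap, lying flat on the tray: 123 long (y), 39 wide (x), 24 high, 50 to 100 g. Origin: centre of its underside. It lies roughly lengthwise, up to 0.35 rad askew, its own y axis pointing away from the box (against the box's x); the cap is at that end.
- good_tube: Bystander: white paint tube with a black cap, 38x123x24, lying on the table beside the tray. Origin: centre of its underside, y along its length.
- blue_jar: Bystander: pigment jar with a pale lid and blue contents, 57 across, 69 high, on the table beside the tray. Origin: centre of its underside.
- tape_roll: Bystander: roll of masking tape lying flat on the table, 100 across, 25 high. Origin: centre of its underside.
- oil_cup: Bystander: small brass oil cup, 44 across, 25 high, on the table beside the box. Origin: centre of its underside.

How it is judged (in metres and radians):
On the way, in this order (a step that is already met when the one before it is completed fails the run):
1. the tube has pushed the flap open (value of joint flap above 0.3 rad and x of spent_tube in the frame of tube_bin between -0.06 and 0.05 m), for 0.1 s.
2. the whole tube has dropped down inside the box (x of spent_tube in the frame of tube_bin between 0.055 and 0.19 m and y of spent_tube in the frame of tube_bin between -0.056 and 0.056 m and height (world z) of spent_tube below 0.09 m), for 0.1 s.
At the end, for the whole second after the job is handed in: The tube lies at rest inside the box, its centre past the tray's inner edge and at least 10 mm below the tray's top, and the flap hangs shut (within 0.06 rad) (all of step 2 and linear speed of spent_tube below 0.03 m/s and value of joint flap below 0.06 rad); the robot touches nothing.
It fails at once if the tube was lifted off the tray (more than 30 mm higher than it lay) (height (world z) of spent_tube above 0.13 m).
It fails at once if the tube was pinched or pressed hard (over 20 N between fingers and tube) (contact force between the fingers and spent_tube above 20 N).
It fails at once if a bystander was displaced by more than 15 mm (distance of any of good_tube, blue_jar, tape_roll, oil_cup from where it was at the start of the episode above 0.015 m).
It also fails if it takes over 48 s, if anything falls off the work surface, if the arm or the gripper's body presses on something with over 40 N, if the wrist force passes 120 N, or if a joint passes its speed limit or range.

ROBOT

A 6-joint arm with a two-finger parallel gripper is mounted at the origin on a cart in front of the work surface, level with it; the furniture and walls round the work are solid. World frame = base frame: x ahead of the robot, y to its left, z up, the work surface at z = 0. Lengths are in mm, angles in rad, forces in N, time in s.
With the tool pointing down it reaches from about 300 to 825 mm from the base axis. Payload 5.4 kg.
Tool frame: the origin (TCP) lies at the very end of the fingers, on their centre line; the grasp point (between the pads) lies ctrl.tcp_to_grasp behind it (ctrl.tcp_to_grasp is the distance from the TCP to the grasp point, in mm); z points along the fingers, y is the line along which they close (so a half turn about z gives the same grasp; the last joint's range is limited). The gripper opens to 92 mm and grips with 3 to 60 N. Pads are 20 mm wide; open, the fingers measure 128 mm over their backs; the gripper's body (75 mm by 189 mm) begins 69 mm behind the grasp point.
Start: joints at [-1.468, 0.158, 1.597, -0, 1.386, -0.21], TCP at [176.917, -547.089, 214.601] pointing down, gripper open.
Joint ranges: [-2.91, 2.91], [-0.94, 2.29], [0.18, 2.7], [-1.29, 4.43], [0.17, 2.64], [-3, 3]. Speed limits (rad/s): [2.57, 2.57, 3.14, 3.14, 3.14, 3.14].

INTERFACE

Orientations are given as a rotation vector (axis times angle).
In Python, from rig import ctrl, viewer gives the robot as it stands.
- The arm moves only by the tool servo_tool, never from a script. Its argument "targets" is a list of rows, each an object with "slide": the shift along the world's x, y, z in units of 25 mm (1.0 is 25 mm), a list of three; "rot": the turn, a rotation vector about the world's x, y, z in rad, a list of three; "hand": the finger opening in mm, from 0 to 91.9. In form: [{"slide": [x, y, z], "rot": [rx, ry, rz], "hand": hand}, ...]. A call has 1 to 12 rows; each row shifts and turns the commanded pose from where the row before left it; what a row does not reach is not made up. A row lasts 1/10 s, in which the tool goes at most 50 mm and 8.59 degrees, less where a joint would pass 70% of its speed; a pose out of reach is approached as far as the arm can. A call is refused whole if a number of a shift passes 1 or a number of a turn 0.15, either way. A call with a gripper value outside its range is refused whole. The fingers move at their own pace and stop on an object; the grip force is fixed at half the most. Time passes only in rows, so rows that do not move let the fingers close. It gives the time, the measured TCP pose, the force, the opening and the grip force at its end, in the units of the state.
- ctrl.sense(): the state, without advancing time (a new reading comes with each control period).
- viewer.read_camera(name): name is "side" or "top" or "wrist"; returns a dict with "color" (420x560x3 uint8, blue, green, red), "range_z" (420x560 float32, mm along the optical axis (not along the pixel's ray), 0 where there is no reading), "fov_y" (degrees; the focal length in pixels is half the picture's height over the tangent of half this angle, whatever the lens; pixels are square), "cx", "cy" (the principal point, pixels), "R" (3x3) and "t" (3): a world point X has camera coordinates R X + t; the wrist camera has in their place "hand_eye" (4x4, takes a point from camera to tool coordinates, whose origin is the TCP and whose axes are the flange's). Camera axes: x right, y down, z forward; pixel columns grow to the right and rows downward; lengths in mm; the calibration is good to about 2 mm. A picture is of the moment at which its call begins: read the wrist's pose just before it.
- ctrl.sign_off(): hands the job in; it is judged then, once.
The state is a dict: "time": time; "joint_positions": joint angles; "qd": joint speeds; "tau": joint torques, N m; "tool_pos": TCP position; "tcp_rot": TCP orientation; "force": force on the tool from outside, world axes, zero at the start; "ft_torque": the same for the moment, N m; "finger_gap": finger opening in mm; "grip_force": force on a finger pad.
Only numpy, scipy, OpenCV 4.12 (cv2) and the standard library are available. Lean on these libraries where they do the work, as an engineer would, in place of code of your own. Each camera call takes 0.05 s, during which the arm holds its last target. There are 200 camera calls.

## Working session

There is one attempt and no reset: what is moved stays moved. The work goes in short steps, Python scripts to look and compute and a tool call to move; the robot and the scene stay as the last step left them, time stands still between calls to the robot, and variables do not carry over. Pictures are saved under pics/ and viewed, at most 10 in all, crops included, and the job is handed in when it is done.

Besides the shell and the picture viewer there is one more tool, called after ">>>" as name(argument=value, ...), one argument or row to a line, values as JSON. servo_tool: Moves the arm, as the interface text tells. Its arguments: {"type":"object","properties":{"targets":{"type":"array"}},"required":["targets"]}

```bash
mkdir -p pics
cat > h.py <<'E'
import numpy as np, cv2
from rig import ctrl, viewer
def save(n,f):
    c=viewer.read_camera(n); cv2.imwrite(f,c["color"]); np.savez(f+".npz",**{k:v for k,v in c.items()}); return c
def pts(c):
    h,w=c["range_z"].shape; f=h/2/np.tan(np.radians(c["fov_y"])/2)
    v,u=np.mgrid[:h,:w]; z=c["range_z"]
    P=np.stack([(u-c["cx"])/f*z,(v-c["cy"])/f*z,z],-1)
    return (P-c["t"])@c["R"]   # R^T (p-t)
E
python3 - <<'E'
from h import *
a=save("top","pics/top.png");b=save("side","pics/side.png")
cv2.imwrite("pics/both.png",cv2.resize(np.vstack([a["color"],b["color"]]),(448,672))[:,:]) if 0 else None
print(a["R"],a["t"],b["R"],b["t"]);print(ctrl.sense()["tcp_rot"],ctrl.tcp_to_grasp)
E
```

```text
[[-0.01310902 -0.99965078  0.02294516]
 [-0.98598744  0.00910652 -0.16657085]
 [ 0.16630373 -0.02480722 -0.98576248]] [ 308.66850793  551.07977934 1058.19346708] [[-0.98629977 -0.16449188 -0.0124574 ]
 [-0.0986532   0.64867936 -0.75464073]
 [ 0.13221313 -0.74307302 -0.65601995]] [ 592.69192843  -47.5148632  1080.83547657]
[-3.10158694e+00 -4.89132253e-01 -1.27579698e-04] 18.700000000000003
```

View pics/top.png

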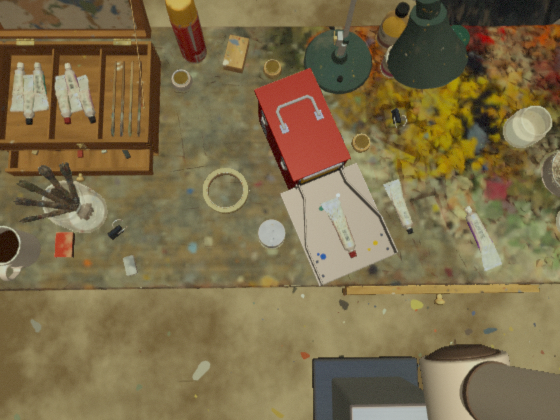

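View pics/side.png

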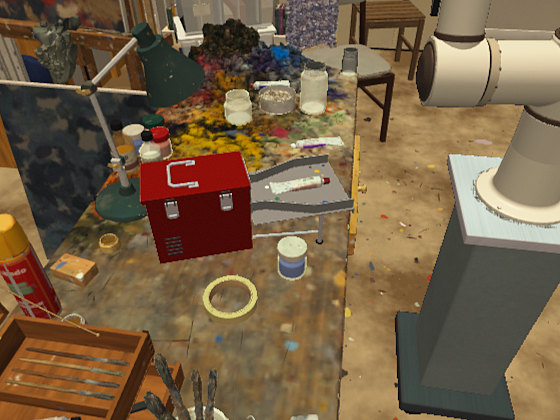

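The top view shows the red box (256–348, 72–185), the tray below it with corners near (281,205), (318,283), (396,252), and the tube running from (328,200) to the red cap at (352,255). The good tube is at (400,205), the jar at (271,233), the tape at (225,190) and the cup at (361,143).

Run:
```python
from h import *
c=dict(np.load("pics/top.png.npz")); P=pts(c)
def at(u,v): return P[v-1:v+2,u-1:u+2].reshape(-1,3).mean(0).round(1)
for n,u,v in [("tray",300,220),("tray",375,245),("roof",330,140),("tubecap",352,253),("tubehead",332,204),("tubemid",342,228),("jar",271,233),("good",400,205)]: print(n,at(u,v))
V,U=np.mgrid[:420,:560]
col=c["color"].astype(int)
m=(P[...,2]>165)&(P[...,2]<182)&(U>245)&(U<360)&(V>60)&(V<200)&(col[...,2]>col[...,1]+60)
r=cv2.minAreaRect(P[m][:,:2].astype(np.float32)); print("roof",m.sum(),r,P[m][:,2].mean()); print(cv2.boxPoints(r))
t=(abs(P[...,2]-100)<6)&(U>275)&(U<400)&(V>160)&(V<290)
r=cv2.minAreaRect(P[t][:,:2].astype(np.float32)); print("tray",t.sum(),r,np.median(P[t][:,2])); print(cv2.boxPoints(r))
s=(P[...,2]>107)&(P[...,2]<130)&(U>315)&(U<362)&(V>190)&(V<262)
n,l,st,ce=cv2.connectedComponentsWithStats(s.astype(np.uint8))
for i in range(1,n):
  if st[i,4]>100:
    q=P[l==i]; r=cv2.minAreaRect(q[:,:2].astype(np.float32)); print("tube",st[i],r,q[:,2].max(),cv2.boxPoints(r))
im=cv2.resize(c["color"][150:300,260:420],None,fx=4,fy=4,interpolation=cv2.INTER_CUBIC); cv2.imwrite("pics/crop.png",im)
```

```text
tray [527.3 265.2 100.7]
tray [475.6 116.7 100.6]
roof [669.5 209.7 175.7]
tubecap [458.4 166.5 120.7]
tubehead [557.  201.6 113. ]
tubemid [507.5 184.5 121.6]
jar [505.5 323.2  71.5]
good [569.8  42.6  23.9]
roof 5735 ((703.828857421875, 263.3443298339844), (197.7557373046875, 120.07958221435547), 21.874086380004883) 174.69750617031085
[[589.7008  282.2228 ]
 [634.4386  170.78836]
 [817.9569  244.46585]
 [773.2191  355.9003 ]]
tray 6976 ((539.9628295898438, 196.49270629882812), (241.4031219482422, 170.66043090820312), 21.88806915283203) 100.54412322352181
[[396.15155 230.67493]
 [459.77283  72.31673]
 [683.7741  162.31049]
 [620.15283 320.6687 ]]
tube [321 197  36  61 841] ((511.0797119140625, 181.35784912109375), (123.17994689941406, 37.229183197021484), 26.043352127075195) 127.6588787176887 [[447.57068 171.0412 ]
 [463.9162  137.5922 ]
 [574.58875 191.6745 ]
 [558.2432  225.1235 ]]
```

View pics/crop.png

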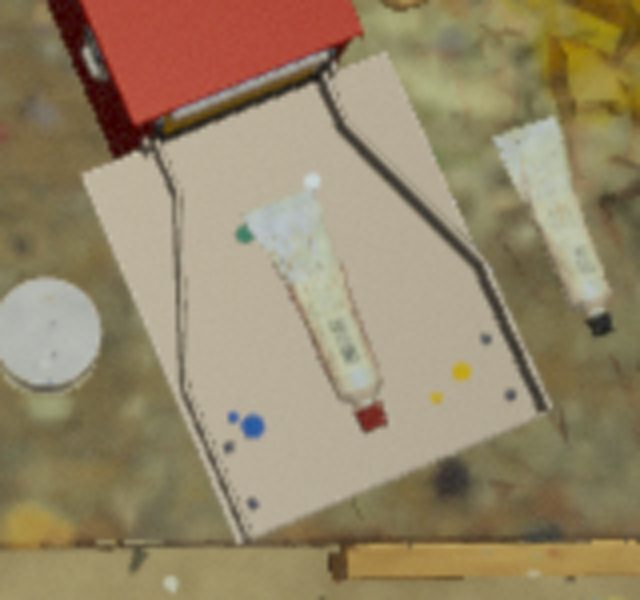

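>>> servo_tool(
  targets=[
    {"slide":[0.3,1,0],"rot":[0,0,0.035],"hand":0},
    {"slide":[0.3,1,0],"rot":[0,0,0.035],"hand":0},
    {"slide":[0.3,1,0],"rot":[0,0,0],"hand":0},
    {"slide":[0.3,1,0],"rot":[0,0,0],"hand":0},
    {"slide":[0.3,1,0],"rot":[0,0,0],"hand":0},
    {"slide":[0.3,1,0],"rot":[0,0,0],"hand":0},
    {"slide":[0.3,1,0],"rot":[0,0,0],"hand":0},
    {"slide":[0.3,1,0],"rot":[0,0,0],"hand":0},
    {"slide":[0.3,1,0],"rot":[0,0,0],"hand":0},
    {"slide":[0.3,1,0],"rot":[0,0,0],"hand":0},
    {"slide":[0.3,1,0],"rot":[0,0,0],"hand":0},
    {"slide":[0.3,1,0],"rot":[0,0,0],"hand":0},
  ],
)

```text
time: 1.3
tool_pos: [266.9, -245.8, 214.2]
tcp_rot: [-3.084, -0.597, 0.0]
force: [0.9, 0.3, -0.2]
finger_gap: 0.2
grip_force: 0.0
```

>>> servo_tool(
  targets=[
    {"slide":[0.3,1,0],"rot":[0,0,0],"hand":0},
    {"slide":[0.3,1,0],"rot":[0,0,0],"hand":0},
    {"slide":[0.3,1,0],"rot":[0,0,0],"hand":0},
    {"slide":[0.3,1,0],"rot":[0,0,0],"hand":0},
    {"slide":[0.3,1,0],"rot":[0,0,0],"hand":0},
    {"slide":[0.3,1,0],"rot":[0,0,0],"hand":0},
    {"slide":[0.3,1,0],"rot":[0,0,0],"hand":0},
    {"slide":[0.3,1,0],"rot":[0,0,0],"hand":0},
    {"slide":[0.3,1,0],"rot":[0,0,0],"hand":0},
    {"slide":[0.3,1,0],"rot":[0,0,0],"hand":0},
    {"slide":[0.3,1,0],"rot":[0,0,0],"hand":0},
    {"slide":[0.3,1,0],"rot":[0,0,0],"hand":0},
  ],
)

```text
time: 2.5
tool_pos: [356.8, 54.1, 214.3]
tcp_rot: [-3.084, -0.598, 0.0]
force: [0.6, 0.3, -0.5]
finger_gap: 0.6
grip_force: 0.0
```

>>> servo_tool(
  targets=[
    {"slide":[0.44,0.87,0],"rot":[0.054,-0.135,0],"hand":0},
    {"slide":[0.44,0.87,0],"rot":[0.054,-0.135,0],"hand":0},
    {"slide":[0.44,0.87,0],"rot":[0.054,-0.135,0],"hand":0},
    {"slide":[0.44,0.87,0],"rot":[0,0,0],"hand":0},
    {"slide":[0,0,-1],"rot":[0,0,0],"hand":0},
    {"slide":[0,0,-1],"rot":[0,0,0],"hand":0},
    {"slide":[0,0,-1],"rot":[0,0,0],"hand":0},
    {"slide":[0,0,-1],"rot":[0,0,0],"hand":0},
    {"slide":[0,0,0],"rot":[0,0,0],"hand":0},
  ],
)

```text
time: 3.4
tool_pos: [397.6, 140.3, 110.3]
tcp_rot: [-2.936, -0.568, -0.638]
force: [-1.5, 0.7, -0.4]
finger_gap: 0.4
grip_force: 0.0
```

Run:
```python
from h import *
s=ctrl.sense();print(s["tool_pos"],s["tcp_rot"],s["joint_positions"])
c=save("side","pics/s2.png");t=save("top","pics/t2.png")
im=cv2.resize(c["color"][110:260,180:380],None,fx=3,fy=3,interpolation=cv2.INTER_CUBIC)
im2=cv2.resize(t["color"][150:300,270:410],None,fx=3,fy=3,interpolation=cv2.INTER_CUBIC)
cv2.imwrite("pics/c2.png",cv2.resize(np.hstack([im,im2]),None,fx=.78,fy=.78))
```

```text
[397.57810394 140.27177495 110.31313676] [-2.93607466 -0.56802961 -0.63817423] [-0.11350911 -0.58257827  2.49068875  0.26505127  0.87017767  0.94083167]
```

View pics/c2.png

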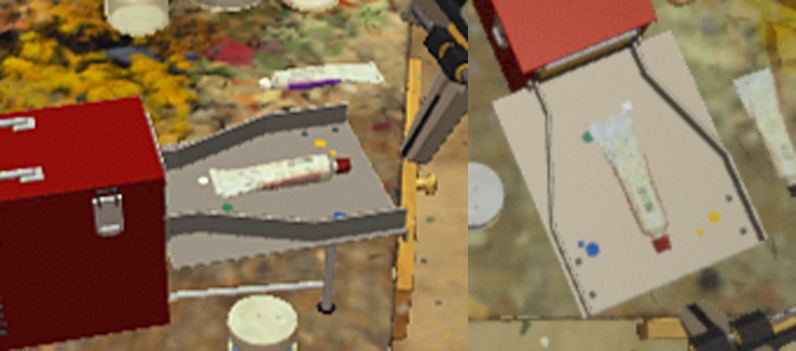

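>>> servo_tool(
  targets=[
    {"slide":[0.37,0.15,-0.08],"rot":[0,0,0],"hand":0},
    {"slide":[0.37,0.15,0],"rot":[0,0,0],"hand":0},
    {"slide":[0.37,0.15,0],"rot":[0,0,0],"hand":0},
    {"slide":[0.37,0.15,0],"rot":[0,0,0],"hand":0},
    {"slide":[0.186,0.075,0],"rot":[0,0,0],"hand":0},
    {"slide":[0.186,0.075,0],"rot":[0,0,0],"hand":0},
    {"slide":[0.186,0.075,0],"rot":[0,0,0],"hand":0},
    {"slide":[0.186,0.075,0],"rot":[0,0,0],"hand":0},
    {"slide":[0.186,0.075,0],"rot":[0,0,0],"hand":0},
    {"slide":[0.186,0.075,0],"rot":[0,0,0],"hand":0},
    {"slide":[0.186,0.075,0],"rot":[0,0,0],"hand":0},
    {"slide":[0.186,0.075,0],"rot":[0,0,0],"hand":0},
  ],
)

```text
time: 4.7
tool_pos: [475.5, 170.1, 112.6]
tcp_rot: [-2.936, -0.569, -0.651]
force: [-0.8, -1.0, 0.5]
finger_gap: 0.5
grip_force: 0.4
```

```bash
cat >> h.py <<'E'
def chk(n):
    s=ctrl.sense(); from scipy.spatial.transform import Rotation as R
    p=s["tool_pos"][:2]-np.array([614.5,227]); print("box x,y",p@[.928,.3726],p@[-.3726,.928],s["tool_pos"][2],"z",R.from_rotvec(s["tcp_rot"]).as_matrix()[:,2],"F",s["force"])
    c=save("side",f"pics/s{n}.png");t=save("top",f"pics/t{n}.png")
    im=cv2.resize(c["color"][110:260,180:380],None,fx=3,fy=3,interpolation=cv2.INTER_CUBIC)
    im2=cv2.resize(t["color"][150:300,270:410],None,fx=3,fy=3,interpolation=cv2.INTER_CUBIC)
    cv2.imwrite(f"pics/c{n}.png",cv2.resize(np.hstack([im,im2]),None,fx=.78,fy=.78))
E
python3 -c "from h import *; chk(3)"
```

```text
box x,y -150.23471955992096 -1.030848081905651 112.56043934693568 z [ 0.39218808  0.15693691 -0.90639909] F [-0.83503932 -0.96902355  0.50403262]
```

View pics/c3.png

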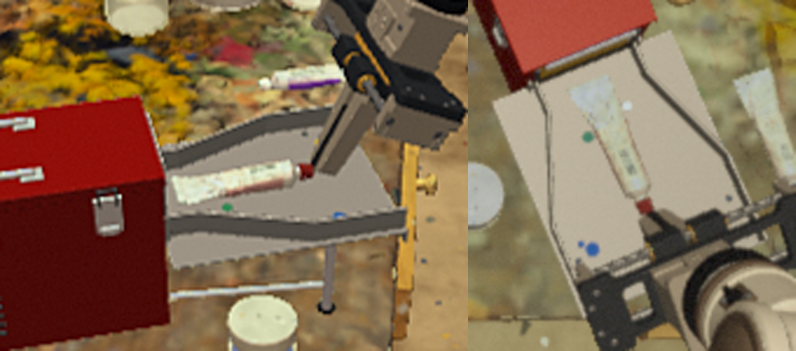

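The fingers sit flat behind the red cap, crop (645,207). The tube is straight and heading for the doorway, crop (586,62), only a few mm left of centre.

>>> servo_tool(
  targets=[
    {"slide":[0.186,0.075,-0.1],"rot":[0,0,0],"hand":0},
    {"slide":[0.186,0.075,-0.05],"rot":[0,0,0],"hand":0},
    {"slide":[0.186,0.075,0],"rot":[0,0,0],"hand":0},
    {"slide":[0.186,0.075,0],"rot":[0,0,0],"hand":0},
    {"slide":[0.186,0.075,0],"rot":[0,0,0],"hand":0},
    {"slide":[0.186,0.075,0],"rot":[0,0,0],"hand":0},
    {"slide":[0.186,0.075,0],"rot":[0,0,0],"hand":0},
    {"slide":[0.186,0.075,0],"rot":[0,0,0],"hand":0},
    {"slide":[0.186,0.075,0],"rot":[0,0,0],"hand":0},
    {"slide":[0.186,0.075,0],"rot":[0,0,0],"hand":0},
    {"slide":[0.186,0.075,0],"rot":[0,0,0],"hand":0},
    {"slide":[0.186,0.075,0],"rot":[0,0,0],"hand":0},
  ],
)

```text
time: 6.0
tool_pos: [531.3, 192.6, 108.8]
tcp_rot: [-2.936, -0.569, -0.651]
force: [0.7, -0.1, -0.5]
finger_gap: -0.1
grip_force: 0.2
```

```bash
python3 -c "from h import *; chk(4)"
```

```text
box x,y -90.03692121696413 -0.9513895091578066 108.82882913388785 z [ 0.39224365  0.15692319 -0.90637742] F [ 0.70128605 -0.08535163 -0.52734206]
```

View pics/c4.png

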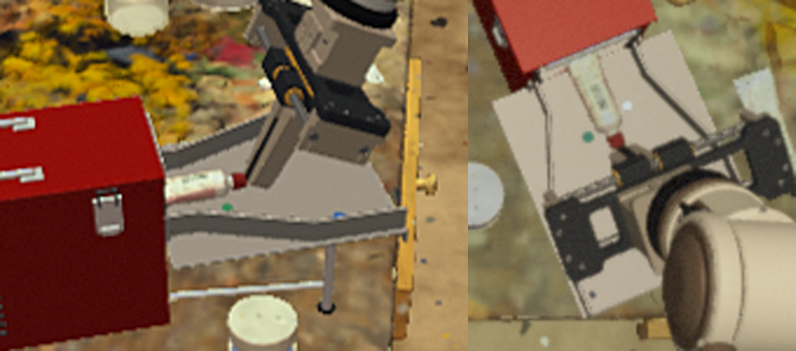

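The tube's tail is through the doorway, crop (586,65), and the cap at (616,140) is still on the fingertips. I'll continue.

>>> servo_tool(
  targets=[
    {"slide":[0.186,0.075,0],"rot":[0,0,0],"hand":0},
    {"slide":[0.186,0.075,0],"rot":[0,0,0],"hand":0},
    {"slide":[0.186,0.075,0],"rot":[0,0,0],"hand":0},
    {"slide":[0.186,0.075,0],"rot":[0,0,0],"hand":0},
    {"slide":[0.186,0.075,0],"rot":[0,0,0],"hand":0},
    {"slide":[0.186,0.075,0],"rot":[0,0,0],"hand":0},
    {"slide":[0.186,0.075,0],"rot":[0,0,0],"hand":0},
    {"slide":[0.186,0.075,0],"rot":[0,0,0],"hand":0},
    {"slide":[0.186,0.075,0],"rot":[0,0,0],"hand":0},
    {"slide":[0.186,0.075,0],"rot":[0,0,0],"hand":0},
    {"slide":[0.186,0.075,0],"rot":[0,0,0],"hand":0},
    {"slide":[0.186,0.075,0],"rot":[0,0,0],"hand":0},
  ],
)

```text
time: 7.3
tool_pos: [587.1, 215.1, 108.9]
tcp_rot: [-2.936, -0.569, -0.651]
force: [0.7, 0.6, 0.6]
finger_gap: 0.5
grip_force: 0.1
```

```bash
python3 -c "from h import *; chk(5)"
```

```text
box x,y -29.846016085865987 -0.8786950253601711 108.86188035839643 z [ 0.39233727  0.15691515 -0.9063383 ] F [0.72064999 0.56119267 0.59974598]
```

View pics/c5.png

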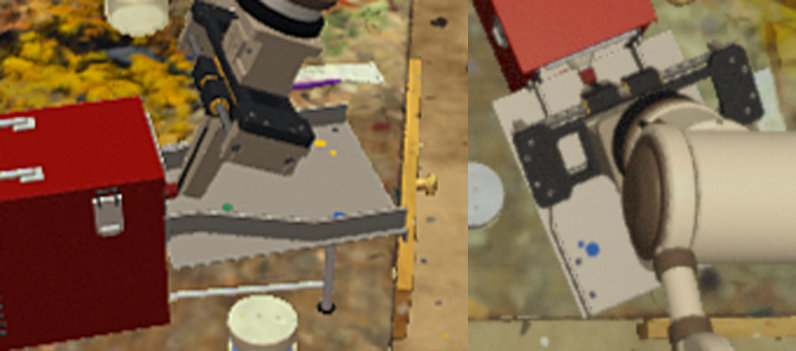

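Only the cap still shows at the doorway, crop (588,75), and the fingers are centred. This is the final push.

>>> servo_tool(
  targets=[
    {"slide":[0.186,0.075,0],"rot":[0,0,0],"hand":0},
    {"slide":[0.186,0.075,0],"rot":[0,0,0],"hand":0},
    {"slide":[0.186,0.075,0],"rot":[0,0,0],"hand":0},
    {"slide":[0.186,0.075,0],"rot":[0,0,0],"hand":0},
    {"slide":[0.186,0.075,0],"rot":[0,0,0],"hand":0},
    {"slide":[0.15,0.06,0],"rot":[0,0,0],"hand":0},
    {"slide":[0.11,0.045,0],"rot":[0,0,0],"hand":0},
    {"slide":[0.11,0.045,0],"rot":[0,0,0],"hand":0},
    {"slide":[0,0,0],"rot":[0,0,0],"hand":0},
    {"slide":[0,0,0],"rot":[0,0,0],"hand":0},
  ],
)

```text
time: 8.4
tool_pos: [619.1, 228.0, 108.8]
tcp_rot: [-2.936, -0.569, -0.651]
force: [-0.2, 0.4, 0.9]
finger_gap: 0.2
grip_force: 0.0
```

```bash
python3 -c "from h import *; chk(6)"
```

```text
box x,y 4.686006851900865 -0.7749718890766585 108.75979626488738 z [ 0.39207099  0.15689481 -0.90645703] F [-0.22152134  0.38217835  0.94557665]
```

View pics/c6.png

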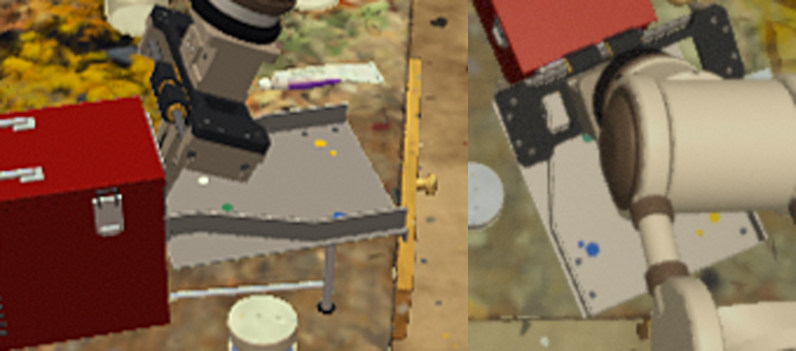

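The tube is out of sight, so I'll withdraw and check the flap.

>>> servo_tool(
  targets=[
    {"slide":[-0.37,-0.15,0],"rot":[0,0,0],"hand":0},
    {"slide":[-0.56,-0.22,0],"rot":[0,0,0],"hand":0},
    {"slide":[-0.74,-0.3,0],"rot":[0,0,0],"hand":0},
    {"slide":[-0.74,-0.3,0],"rot":[0,0,0],"hand":0},
    {"slide":[-0.74,-0.3,0],"rot":[0,0,0],"hand":0},
    {"slide":[-0.74,-0.3,0.5],"rot":[0,0,0],"hand":0},
    {"slide":[-0.74,-0.3,0.8],"rot":[0,0,0],"hand":0},
    {"slide":[-0.74,-0.3,0.8],"rot":[0,0,0],"hand":0},
    {"slide":[-0.37,-0.15,0],"rot":[0,0,0],"hand":0},
    {"slide":[0,0,0],"rot":[0,0,0],"hand":0},
    {"slide":[0,0,0],"rot":[0,0,0],"hand":0},
    {"slide":[0,0,0],"rot":[0,0,0],"hand":0},
  ],
)

```text
time: 9.7
tool_pos: [475.6, 170.1, 160.8]
tcp_rot: [-2.936, -0.569, -0.65]
force: [0.2, 0.5, 0.2]
finger_gap: 0.6
grip_force: 0.0
```

>>> servo_tool(
  targets=[
    {"slide":[0,0,0],"rot":[0,0,0],"hand":0},
    {"slide":[0,0,0],"rot":[0,0,0],"hand":0},
    {"slide":[0,0,0],"rot":[0,0,0],"hand":0},
    {"slide":[0,0,0],"rot":[0,0,0],"hand":0},
    {"slide":[0,0,0],"rot":[0,0,0],"hand":0},
    {"slide":[0,0,0],"rot":[0,0,0],"hand":0},
    {"slide":[0,0,0],"rot":[0,0,0],"hand":0},
    {"slide":[0,0,0],"rot":[0,0,0],"hand":0},
    {"slide":[0,0,0],"rot":[0,0,0],"hand":0},
    {"slide":[0,0,0],"rot":[0,0,0],"hand":0},
  ],
)

```text
time: 10.7
tool_pos: [475.7, 170.0, 161.4]
tcp_rot: [-2.936, -0.569, -0.651]
force: [0.3, -0.6, 0.2]
finger_gap: 0.7
grip_force: 0.0
```

Run:
```python
from h import *
from scipy.spatial.transform import Rotation as R
chk(7)
s=ctrl.sense(); w=viewer.read_camera("wrist"); cv2.imwrite("pics/w7.png",w["color"])
h,wd=w["range_z"].shape; f=h/2/np.tan(np.radians(w["fov_y"])/2); v,u=np.mgrid[:h,:wd]; z=w["range_z"]
Q=np.stack([(u-w["cx"])/f*z,(v-w["cy"])/f*z,z,np.ones_like(z)],-1)@w["hand_eye"].T
X=Q[...,:3]@R.from_rotvec(s["tcp_rot"]).as_matrix().T+s["tool_pos"]
d=X[...,:2]-[614.5,227]; B=np.stack([d@[.928,.3726],d@[-.3726,.928],X[...,2]],-1)
c=w["color"].astype(int)
y=(z>0)&(abs(B[...,1])<40)&(B[...,2]>103)&(B[...,2]<165)&(B[...,0]>-15)&(B[...,0]<150)
for a in range(103,165,8):
  q=B[y&(B[...,2]>=a)&(B[...,2]<a+8)]; print(a,len(q),np.percentile(q[:,0],[5,50,95]).round(1) if len(q) else "")
```

```text
box x,y -150.00043223461168 -1.1720451050067748 161.39284551999992 z [ 0.39234312  0.15691319 -0.9063361 ] F [ 0.31431931 -0.63422266  0.20400532]
103 593 [-4.2 -3.5 -2.8]
111 1243 [-3.9 -1.   0.1]
119 864 [-1.1 -0.5  0.2]
127 951 [-1.1 -0.5  0.2]
135 1067 [-1.2 -0.4  0.3]
143 794 [-2.6 -1.3  0. ]
151 1223 [-3.6 -2.2 -1.3]
159 140 [-6.6 -5.9 -4.7]
```

View pics/w7.png

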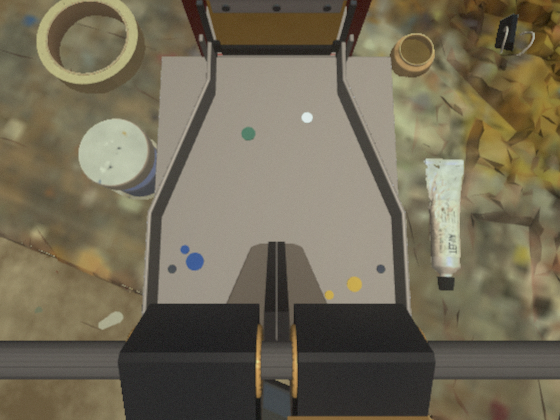

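The tray is empty. The flap, wrist picture (280,35), hangs plumb at x≈-1 mm over its height, and the bystanders are in place. From the stored pictures I'll check that the cap really went far enough past the doorway for the tube to tip.

Run:
```python
from h import *
for n,tx in ((3,-150.2),(4,-90)):
  c=dict(np.load(f"pics/t{n}.png.npz"));P=pts(c);k=c["color"].astype(int)
  d=P[...,:2]-[614.5,227];x=d@[.928,.3726];y=d@[-.3726,.928]
  m=(k[...,2]>k[...,1]+50)&(x<-20)&(x>-180)&(abs(y)<30)&(P[...,2]>100)&(P[...,2]<130)
  print(n,m.sum(),"cap x-tcp",np.percentile(x[m]-tx,[0,10,50,100]).round(1),"y",np.median(y[m]))
  w=(P[...,2]>108)&(P[...,2]<130)&(abs(y)<30)&(x>tx)&(x<-5); print("tube far end x-tcp",(x[w]-tx).max())
a=dict(np.load("pics/top.png.npz"));b=dict(np.load("pics/t7.png.npz"))
```

```text
3 29 cap x-tcp [10.7 11.7 15.7 20.4] y 1.9881976632025546
tube far end x-tcp 133.14784569000355
4 26 cap x-tcp [10.3 11.6 15.9 20.2] y 1.9482767571116604
tube far end x-tcp 84.8776376202363
```

```bash
python3 -c "from rig import ctrl; print(ctrl.sign_off())"
```

```text
the job is handed in; nothing more can be done
None
```

I pushed the split tube through the flap and handed the job in after about 11 of the 48 s; it was last seen entering the doorway, and by measurement its middle ended about 76 mm inside (it tips by 66 mm). I couldn't see it inside the box. The flap hangs shut, the fingers are clear, and the good tube, jar, tape roll and oil cup look to be where they were.

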